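# Find the high spot of a belt pulley on the truing stand and brake it there

## Robot

A 7-joint arm with a two-finger parallel gripper is mounted at the origin on a cart in front of the work surface, level with it; the furniture and walls round the work are solid. World frame = base frame: x ahead of the robot, y to its left, z up, the work surface at z = 0. Lengths are in mm, angles in rad, forces in N, time in s.
With the tool pointing down it reaches from about 400 to 900 mm from the base axis. Payload 5.6 kg.
Tool frame: the origin (TCP) lies midway between the tips of the shut fingers; the grasp point (between the pads) lies 19 mm behind it; z points along the fingers, y is the line along which they close (so a half turn about z gives the same grasp; the last joint's range is limited). The gripper opens to 92 mm and grips with 3 to 60 N. Pads are 20 mm wide; open, the fingers measure 128 mm over their backs; the gripper's body (75 mm by 189 mm) begins 69 mm behind the grasp point.
Start: joints at [-1.309, 0.468, -0.012, 1.603, 0.006, 1.071, -0.056], TCP at [195.108, 620.034, 214.592] pointing down, gripper open.
Joint ranges: [-2.53, 2.53], [-0.31, 2.02], [-1.57, 1.55], [0.28, 2.44], [-1.29, 4.43], [0.15, 1.84], [-2.92, 2.92]. Speed limits (rad/s): [2.57, 2.57, 3.14, 3.14, 3.14, 3.14, 3.14].

## Interface

Orientations are given as a rotation vector (axis times angle).
In Python, from cell import robot, grip, kin, viewer gives the robot as it stands. Calls block until the motion is done:
- robot.movep(position, orientation): joint-space move of the TCP to a pose.
- robot.servo_line(position, feed=150, rotation=None): straight line of the TCP; rotation=None keeps the orientation; feed is the mean speed in mm/s.
- robot.goto_joints(angles): joint-space move.
- grip(opening, newtons=None): opening from 0.0 (shut) to 1.0 (fully open); newtons is the grip in N (None keeps the last); returns when the fingers have stopped.
- robot.hold(seconds).
- kin.ik(position, orientation): joint angles nearest the present ones, or None.
- robot.observe(): the state.
- viewer.read_camera(name): name is "scene" or "side" or "wrist"; returns the picture (480x640x3 uint8, red, green, blue); there is no depth.
- viewer.camera_info(name): a dict with "camera_matrix" (3x3 intrinsics, pixels), "R" (3x3) and "t" (3): a world point X has camera coordinates R X + t. Camera axes: x right, y down, z forward; pixel columns grow to the right and rows downward; lengths in mm; the calibration is good to about 2 mm. A picture is of the moment at which its call begins: read the wrist's pose just before it. camera_info takes no time and is no camera call; for the wrist camera it gives the pose at the moment of the call.
A pose or a line that the arm cannot do raises robot.IKError and nothing moves.
- robot.job_done(): hands the job in; it is judged then, once.
Trained networks look in the newest picture that a camera, given by its name, has taken for a name from the list of things; names that differ only in an ending like _2 or _b are one class to them, and where a whole thing is asked for, a point or a joint stands for the part that bears it (a point fixed in the world has none). Each returns a list of dicts, best first, with "confidence" (0 to 1); they miss things now and then, are a little off and sometimes report something else, mostly with a low value. They report only what shows in the picture. A call takes as long as a camera call.
- viewer.silhouettes(name, camera): "mask" (480x640 bool, what is visible of it).
- viewer.pinpoint(name, camera): "at" ([x, y, z] in mm, in the coordinates of the camera as it stood for that picture, good to about 4 mm: a listed point, or the origin of a listed thing).
The state is a dict: "t": time; "joints": joint angles; "joint_velocities": joint speeds; "joint_torque": joint torques, N m; "tcp_pos": TCP position; "tcp_rot": TCP orientation; "contact_force": force on the tool from outside, world axes, zero at the start; "wrist_torque": the same for the moment, N m; "grip_width": opening from 0.0 (shut) to 1.0 (fully open); "grip_force": force on a finger pad.
Only numpy, scipy, OpenCV 4.12 (cv2) and the standard library are available. Lean on these libraries where they do the work, as an engineer would, in place of code of your own. Each camera call takes 0.05 s, during which the arm holds its last target. There are 200 camera calls.

## Task

The belt pulley on the truing stand has a high spot hidden in its groove. Turn the pulley slowly by its crank pin, feel for where the high spot lifts the gauge's roller, and stop with the top of the high spot right at the roller. Then push the brake by its post gently home against the pulley's rim so that it stays there, and let go; keep off the gauge and leave the things lying around where they are.

Things in the scene. Friction and masses are not known exactly. Their poses are not given: they have to be found in the camera images.
- stand: grey truing stand fixed to the bench, base 270 x 96 mm, top of the base 16 mm high. Origin on the bench under the pulley's vertical axis. Its +x runs from the brake end (near the robot) to the gauge end; z up
- pulley: steel belt pulley lying flat, turning without limit about its vertical axis (own z; origin on that axis at bench height). Two flanges of 116 mm diameter, upper one's top at z = 75 mm, with a groove between them. On the groove's floor (45 mm radius) is a hidden high spot, 4 mm proud, fading out 17 degrees to each side; its angle from the pin is different every time
- nut (a point): top centre of the nut in the middle of the pulley (24 mm wide, 6 mm high, z = 81 mm). While turning, the pin needs about 5 N on the round part, 11 N up the high spot's flank, 8 N on its top, 2 N down the far flank. In a pause the drag mostly fades (0 to 2 N) and the flank's push is felt: about 3 to 5 N back on the near flank, 3 to 9 N onward on the far one. The pulley stays where it is left
- pin (a point): centre of the top of the pulley's crank pin, 45 mm from the pulley's axis: an upright black sleeve, 14 mm diameter, z = 79 to 120 mm, that spins freely about the pin, on a 20 mm wide collar on the upper flange (z = 75 to 79 mm). The high spot starts at least 30 degrees from the roller
- gauge: aluminium block fixed on the stand, 26 x 32 mm, top 72 mm high; origin on the bench below it, 88 mm from the pulley's axis along the stand's +x. A sprung rod in it holds a 12 mm roller at z = 60 mm in the pulley's groove, on the stand's +x side of the axis; the spring presses with about 4 N on the round part, 16 N on the top of the high spot
- brake_post (a point): centre of the top of the brake's black post, 16 mm diameter, z = 61 to 112 mm, on the sliding brake shoe at the stand's -x end (post 106 mm from the pulley's axis when off). The shoe slides along the stand's +x towards the pulley and meets the rim of its upper flange after about 12 mm; sliding takes about 3 N, its rubber lining then stops it hard, and it stays where it is left
- brake (a joint): travel of the brake shoe towards the pulley, m: 0 is off, about 0.012 is home against the rim
- long_screwdriver: screwdriver with a blue handle, 209 mm long, to be left alone; origin under its centre
- hex_bolt: hexagon bolt, 67 mm long, to be left alone; origin under its centre
- pliers: grey pliers, 177 mm long, to be left alone; origin under its centre

How it is judged (in metres and radians):
On the way:
1. with the brake still off, the pulley stands still with its high spot at the gauge's roller (roller pressed with more than 13 N: within about 8 degrees of the top) (contact force between pulley and gauge above 13 N and angular speed of pulley below 0.05 rad/s and value of joint brake below 0.004 m), for 0.4 s.
At the end, for the whole second after the job is handed in: the pulley is at rest with its high spot at the gauge's roller (roller pressed with more than 13 N, which is within about 8 degrees of the top) and the brake shoe is home against the rim (travel more than 10.5 mm) (contact force between pulley and gauge above 13 N and angular speed of pulley below 0.05 rad/s and value of joint brake above 0.0105 m); the robot touches nothing.
It fails at once if the pulley is spun faster than 2 rad/s (angular speed of pulley above 2 rad/s).
It fails at once if the gauge is touched with more than 3 N (contact force between any of the arm, the fingers and gauge above 3 N).
It fails at once if the brake shoe is pressed on the rim with more than 35 N (contact force between brake and pulley above 35 N).
It fails at once if a thing lying around is moved more than 20 mm (distance of any of long_screwdriver, hex_bolt, pliers from where it was at the start of the episode above 0.02 m).
It also fails if it takes over 72 s, if anything falls off the work surface, if the arm or the gripper's body presses on something with over 40 N, if the wrist force passes 120 N, or if a joint passes its speed limit or range.

## Working session

There is one attempt and no reset: what is moved stays moved. The work goes in short steps, each a Python script; the robot and the scene stay as the last script left them, time stands still between calls to the robot, and variables do not carry over. Pictures are saved under pics/ and viewed, at most 10 in all, crops included, and the job is handed in when it is done.

```bash
mkdir -p pics; ls; cat > h.py <<'E'
import numpy as np, cv2
from cell import robot, grip, kin, viewer
def w(name,cam):
    i=viewer.camera_info(cam); R=np.array(i["R"]);t=np.array(i["t"])
    return [(round(d["confidence"],2),np.round(R.T@(np.array(d["at"])-t),1)) for d in viewer.pinpoint(name,cam)[:2]]
E
python3 - <<'E'
from h import *
s=robot.observe(); print(s)
ims=[]
for c in ["scene","side"]:
    im=viewer.read_camera(c)[:,:,::-1]; ims.append(im); cv2.imwrite(f"pics/{c}0.png",im)
    for n in ["stand","pulley","nut","pin","gauge","brake_post","long_screwdriver","hex_bolt","pliers"]: print(c,n,w(n,c))
E
```

```text
pics
{'t': 0.0, 'joints': array([-1.30900138,  0.46836132, -0.01161643,  1.60361396,  0.00600228,
        1.07139712, -0.05627124]), 'joint_velocities': array([ 0.00118049, -0.00064464, -0.00035682,  0.00017333,  0.00091843,
       -0.00035174,  0.00198126]), 'joint_torque': array([ 5.36898224e-04, -5.20588481e+01, -1.21924718e-02, -2.43748999e+01,
       -5.65108540e-02,  1.73990865e-02,  1.59189681e-04]), 'tcp_pos': array([194.94909603, 619.46888099, 213.65464348]), 'tcp_rot': array([-4.76931346e-01, -3.10502950e+00,  2.73138623e-03]), 'contact_force': array([-0.00251965,  0.38108353, -0.81012742]), 'wrist_torque': array([0.03170921, 0.004362  , 0.01493147]), 'grip_force': 0.0, 'grip_width': 1.0017479422932931}
scene stand [(0.61, array([ 5.153e+02, -2.982e+02, -2.000e-01]))]
scene pulley [(0.91, array([ 512.3, -297.2,   -2.7]))]
scene nut [(0.66, array([ 511.8, -299.9,   80.8]))]
scene pin [(0.64, array([ 548.4, -320.6,  123.2]))]
scene gauge []
scene brake_post [(0.65, array([ 406.3, -289.7,  110.1]))]
scene long_screwdriver [(0.82, array([ 484.5, -556.9,   -5.6]))]
scene hex_bolt []
scene pliers [(0.72, array([ 746.5, -231.9,   -2.1]))]
side stand [(0.93, array([ 512.9, -292.7,    1.3]))]
side pulley [(0.57, array([ 514. , -293.5,   -5.9]))]
side nut [(0.69, array([ 510.9, -301.7,   82.7])), (0.64, array([ 403.8, -293.2,  111.6]))]
side pin [(0.92, array([ 545.9, -322.7,  120.1]))]
side gauge []
side brake_post [(0.72, array([ 404.5, -290.9,  112.2]))]
side long_screwdriver [(0.79, array([ 485.6, -553.9,   -2.1]))]
side hex_bolt [(0.58, array([671.3,  -1.7,   5.4]))]
side pliers [(0.97, array([ 746.6, -226.5,    1.4]))]
```

View pics/scene0.png

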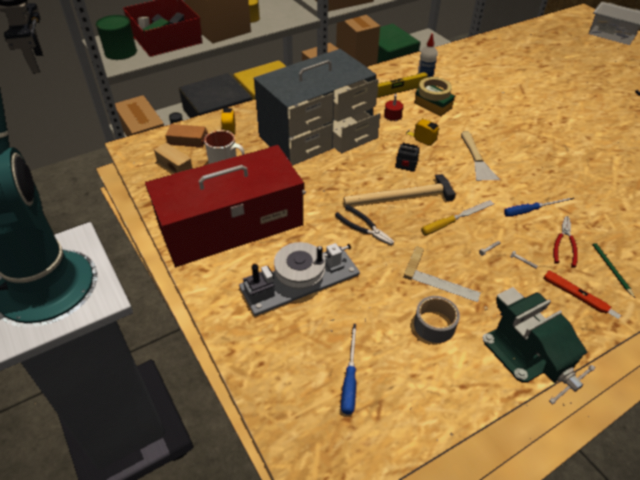

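View pics/side0.png

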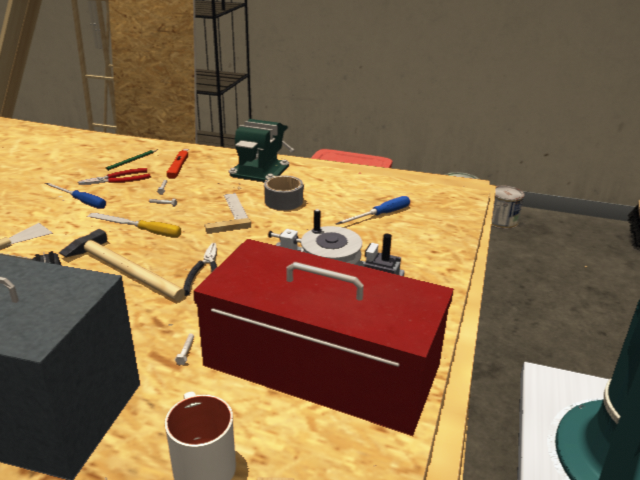

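The pulley is at scene pixel (300,265), with the pin at (318,255), the brake post at (255,275) and the gauge at (335,255). The red toolbox stands close on the +y side. Next I'll go above the stand with the wrist camera.

```bash
cat >> h.py <<'E'
def down(deg):  # tool pointing down, tool y at azimuth deg
    f=np.radians((deg+90)/2); return np.pi*np.array([np.cos(f),np.sin(f),0])
def onplane(cam,px,z):
    i=viewer.camera_info(cam);K=np.array(i["camera_matrix"]);R=np.array(i["R"]);t=np.array(i["t"])
    c=-R.T@t; d=R.T@np.linalg.inv(K)@np.array([*px,1.]); return c+d*(z-c[2])/d[2]
E
python3 - <<'E'
from h import *
for z,p in ((0,(177,257)),(0,(301,222)),(110,(166,212)),(110,(303,187))): print("box",z,onplane("scene",p,z).round())
for z,p in ((0,(203,368)),(0,(414,426)),(110,(197,295)),(110,(440,355))): print("box side",z,onplane("side",p,z).round())
p=np.array(robot.observe()["tcp_pos"]); p[2]=430
robot.servo_line(p,feed=250)
print(kin.ik([512,-300,400],down(-5)))
for k,P in enumerate(([470,-300,330],[540,-320,330])):
    robot.movep(P,down(-5)); robot.hold(0.3)
    s=robot.observe(); print(s["t"],s["tcp_pos"],s["joints"].round(2))
    im=viewer.read_camera("wrist"); cv2.imwrite(f"pics/w{k}.png",im[:,:,::-1])
    for n in ["stand","pulley","nut","pin","gauge","brake_post"]: print(n,w(n,"wrist"))
E
```

```text
box 0 [296. -76.   0.]
box 0 [ 616. -128.   -0.]
box 110 [306. -32. 110.]
box 110 [ 627. -122.  110.]
box side 0 [628.  22.   0.]
box side 0 [295.  34.   0.]
box side 110 [648. -16. 110.]
box side 110 [276.   3. 110.]
[-0.18074232  0.29387169  0.85159384  1.53809103 -0.22257685  1.41068914
  0.59787875]
5.675 [ 470.10855867 -299.86957327  329.99526342] [-0.21  0.26  0.89  1.73 -0.21  1.25  0.64]
stand [(0.81, array([ 515.4, -300.4,   -6.3]))]
pulley [(0.64, array([ 511.4, -302. ,   -5.3])), (0.5, array([ 744.8, -233.4,   -0.9]))]
nut [(0.82, array([ 507.9, -297.4,   81.6]))]
pin [(0.96, array([ 544.8, -322.8,  119.9]))]
gauge [(0.58, array([ 599.6, -308. ,   -0.7]))]
brake_post [(0.6, array([ 402.8, -290.2,  112.3])), (0.5, array([ 485.2, -554.2,   -2.1]))]
6.7167 [ 539.31674133 -320.06299287  330.58113425] [-0.14  0.42  0.86  1.57 -0.33  1.31  0.68]
stand [(0.74, array([ 5.119e+02, -3.003e+02, -3.000e-01]))]
pulley [(0.64, array([ 512.9, -297.3,   -4.6]))]
nut [(0.97, array([ 509.1, -295.7,   82.8])), (0.31, array([ 748. , -231.2,    2.2]))]
pin [(0.67, array([ 547.4, -322. ,  120.9]))]
gauge [(0.68, array([ 597. , -302.2,   -1.3]))]
brake_post [(0.9, array([ 403.2, -290. ,  109.6]))]
```

View pics/w0.png

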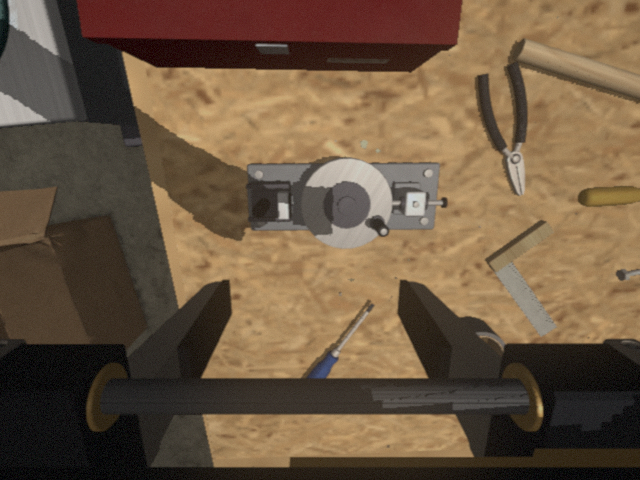

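View pics/w1.png

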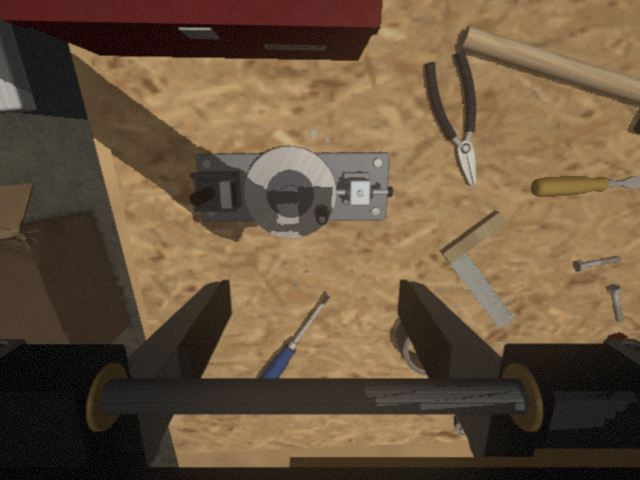

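Both wrist views show the stand level in the image, so its yaw is about -5°. In w1 the flange is centred near (290,192), the pin top at (322,213) and the gauge at (359,192). I'll check those against the networks' points, then grip the pin.

```bash
python3 - <<'E'
from h import *
for n,p,z in (("axis",(290,192),75),("pin",(322,212),120),("gauge",(359,192),72),("post",(199,197),112)): print(n,onplane("wrist",p,z).round(1))
A=np.array([510.5,-298.]);P=np.array([546.,-322.5])
robot.movep([*P,200],down(-5)); grip(0.45)
robot.servo_line([*P,135],feed=120); robot.hold(0.2)
viewer.read_camera("wrist"); print(w("pin","wrist"),w("nut","wrist"))
s=robot.observe(); f0=s["contact_force"]; print(s["t"],f0,s["tcp_pos"])
robot.servo_line([*P,88],feed=80); robot.hold(0.2)
s=robot.observe();print(s["t"],s["contact_force"],s["tcp_pos"])
E
```

```text
axis [ 512.1 -295.3   75. ]
pin [ 549.6 -315.   120. ]
gauge [ 598.4 -303.4   72. ]
post [ 410.7 -286.7  112. ]
[(0.76, array([ 548. , -320. ,  119.8]))] [(0.81, array([ 507.2, -296.8,   86.2]))]
9.55 [ 0.01852003 -0.06923203 -0.1703862 ] [ 546.23094588 -322.55716955  135.50047058]
10.4833 [-0.17752353 -0.00214001  0.09951731] [ 546.34828423 -322.70017694   88.57501028]
```

```bash
python3 - <<'E'
from h import *
grip(0.0,12); robot.hold(0.3)
def show():
    s=robot.observe();print(s["t"],s["contact_force"].round(2),s["tcp_pos"].round(2),s["grip_width"],s["grip_force"],s["wrist_torque"].round(2));return s
s=show()
x,y,z=s["tcp_pos"]
for dx in (-1,1):
    robot.servo_line([x+dx*0.5,y,z],feed=5); robot.hold(0.3); show()
E
```

```text
11.3083 [ 4.98 -0.74 -3.91] [ 547.94 -322.62   88.23] 0.14869053833863452 12.00163185596466 [-0.34 -0.92 -0.02]
12.05 [ 5.2  -1.75 -3.4 ] [ 547.87 -322.62   88.23] 0.1471027059361702 11.997928619384766 [-0.34 -1.06  0.  ]
12.7 [ 2.09 -0.09 -0.31] [ 548.02 -322.63   88.18] 0.14879758741232926 11.99792593717575 [-0.16 -0.08 -0.02]
```

```bash
cat >> h.py <<'E'
import json
from scipy.optimize import least_squares
def ang(p,A): return np.degrees(np.arctan2(p[1]-A[1],p[0]-A[0]))
def step(A,r,th,z,feed=25,hold=0.12):
    """command pin to angle th (deg); returns actual angle, tangential/radial force at end of motion and in pause"""
    c=np.radians(th); u=np.array([np.cos(c),np.sin(c)])
    robot.servo_line([*(A+r*u),z],feed=feed); a=robot.observe(); robot.hold(hold); b=robot.observe()
    out=[]
    for s in (a,b):
        e=s["tcp_pos"][:2]-A; e/=np.linalg.norm(e); f=s["contact_force"][:2]
        out+=[f@[-e[1],e[0]],f@e]
    return b["t"],ang(b["tcp_pos"],A),*out,b["tcp_pos"]
def fit(pts,A):
    pts=np.array(pts); return least_squares(lambda q:np.hypot(*(pts[:,:2]-q).T)-45,A).x
E
python3 - <<'E'
from h import *
A=np.array([510.5,-298.]); grip(0.0,40)
p=robot.observe()["tcp_pos"]; t0=ang(p,A); print(t0,np.hypot(*(p[:2]-A)))
pts=[p]
for k in range(1,11):
    r=step(A,45,t0+6*k,88); pts.append(r[-1])
    print(k,np.round(t0+6*k,1),np.round(r[:6],2))
print(fit(pts,A)); np.save("pts.npy",pts)
E
```

```text
-33.24322324254011 44.94372567337706
1 -27.2 [ 13.37 -30.33  -6.15   0.08  -5.64   0.21]
2 -21.2 [ 13.82 -23.95  -6.28   2.32  -4.3    1.64]
3 -15.2 [ 14.28 -17.87  -5.37   1.8   -3.99   1.06]
4 -9.2 [ 14.74 -11.61  -5.21   1.78  -5.35   2.56]
5 -3.2 [15.2  -5.31 -4.99  2.01 -5.06  2.44]
6 2.8 [15.66  0.87 -4.76  1.75 -5.87  2.85]
7 8.8 [16.12  7.06 -4.93  2.03 -3.96  2.24]
8 14.8 [16.58 13.25 -5.    3.03 -4.18  1.8 ]
9 20.8 [17.03 19.37 -4.13  1.08 -4.22  2.25]
10 26.8 [17.49 25.51 -5.32  0.6  -4.95  2.21]
[ 511.08574722 -296.97554929]
```

```bash
python3 - <<'E'
from h import *
pts=list(np.load("pts.npy")); A=fit(pts,[511,-297]); 
t0=ang(pts[-1],A)+1.5
for k in range(1,46):
    r=step(A,45,t0+6*k,88); pts.append(r[-1])
    print(k,np.round(t0+6*k,1),np.round(r[:6],2))
    if min(r[2],r[4])<-8 : break
    if k%5==0: A=fit(pts,A)
print(fit(pts,A)); np.save("pts.npy",pts)
E
```

```text
1 32.2 [17.96 31.02 -4.94 -0.35 -6.13 -0.98]
2 38.2 [18.42 37.52 -5.25 -0.44 -4.92  0.32]
3 44.2 [ 1.888e+01  4.390e+01 -3.750e+00 -1.160e+00 -3.750e+00 -1.000e-02]
4 50.2 [19.33 49.96 -4.54 -1.09 -4.66 -1.15]
5 56.2 [19.79 55.94 -4.46 -1.42 -4.22 -0.07]
6 62.2 [20.25 61.95 -4.44 -1.33 -4.28 -0.69]
7 68.2 [20.71 67.92 -4.74 -1.8  -4.11 -1.42]
8 74.2 [21.17 73.89 -2.91 -2.8  -3.57 -2.33]
9 80.2 [21.62 79.88 -3.86 -1.81 -4.42 -1.73]
10 86.2 [22.08 85.85 -4.35 -2.   -4.21 -3.21]
11 92.2 [22.54 91.76 -5.18 -3.57 -3.82 -2.92]
12 98.2 [23.   97.56 -4.17 -3.02 -3.41 -3.07]
13 104.2 [ 23.46 103.31  -3.24  -3.64  -4.91  -4.01]
14 110.2 [ 23.92 109.05  -4.77  -3.73  -4.54  -3.53]
15 116.2 [ 24.38 114.79  -4.37  -4.98  -3.75  -4.81]
16 122.2 [ 24.83 120.45  -4.22  -4.69  -4.92  -5.67]
17 128.2 [ 25.29 126.11  -4.17  -5.14  -5.06  -4.67]
18 134.2 [ 25.75 131.77  -3.32  -4.63  -3.65  -4.26]
19 140.2 [ 26.21 136.35  -6.29  -3.71  -6.49  -4.49]
20 146.2 [ 26.67 139.43 -10.66  -4.69 -11.61  -4.13]
[ 511.08062034 -296.83911175]
```

```bash
python3 - <<'E'
from h import *
pts=list(np.load("pts.npy")); A=np.array([511.08,-296.84]); t0=146.2
for k in range(1,14):
    r=step(A,45,t0+2.5*k,88,feed=12,hold=0.25); pts.append(r[-1])
    print(k,np.round(t0+2.5*k,1),np.round(r[:6],2))
    if r[4]>-4: break
np.save("pts.npy",pts)
E
```

```text
1 148.7 [ 27.23 140.06 -13.19  -3.84 -13.64  -2.93]
2 151.2 [ 27.8  141.82 -14.83  -2.92 -14.44  -2.7 ]
3 153.7 [ 28.37 143.68 -15.04  -2.78 -16.06  -2.69]
4 156.2 [ 28.93 145.7  -15.13  -2.3  -15.54  -2.23]
5 158.7 [ 29.5  149.02 -14.04  -2.24 -13.61  -2.25]
6 161.2 [ 30.07 152.41 -13.37  -1.64 -12.71  -1.8 ]
7 163.7 [ 30.63 155.65 -11.77  -1.55 -10.99  -2.58]
8 166.2 [ 31.2  160.26  -7.44  -1.35  -8.02  -1.87]
9 168.7 [ 31.77 164.39  -6.51  -1.88  -5.14  -2.23]
10 171.2 [ 32.33 167.58  -3.55  -3.54  -3.59  -2.59]
```

```bash
python3 - <<'E'
from h import *
pts=list(np.load("pts.npy")); A=np.array([511.08,-296.84])
def go(ths):
    for th in ths:
        r=step(A,45,th,88,feed=16,hold=0.15); pts.append(r[-1])
        print(th,np.round(r[:6],2))
go([174,177,180,183,186])
print("rev"); go([180,176,172,168])
np.save("pts.npy",pts)
E
```

```text
174 [ 32.77 170.03  -4.85  -2.15  -5.22  -1.41]
177 [ 33.22 172.52  -5.05  -0.98  -5.28  -1.88]
180 [ 33.67 175.43  -5.46  -1.43  -5.9   -1.96]
183 [ 34.12 178.43  -4.97  -0.74  -5.44  -1.87]
186 [  34.57 -178.62   -5.45   -1.68   -4.68   -1.57]
rev
180 [  35.16 -179.32    4.51   -3.02    3.38   -3.65]
176 [ 35.66 177.43   4.74  -3.2    4.89  -3.14]
172 [ 36.16 173.64   5.15  -3.34   5.1   -3.7 ]
168 [ 36.66 169.86   5.24  -3.88   5.34  -3.85]
```

```bash
python3 - <<'E'
from h import *
pts=list(np.load("pts.npy")); A=np.array([511.08,-296.84])
for th in np.arange(165,130,-3):
    r=step(A,45,th,88,feed=16,hold=0.15); pts.append(r[-1])
    print(th,np.round(r[:6],2))
    if r[1]<154.5: break
np.save("pts.npy",pts)
E
```

```text
165 [ 37.11 168.26   8.    -4.39   7.77  -5.14]
162 [ 37.56 167.02  10.06  -4.03  10.26  -4.85]
159 [ 38.01 165.25  11.89  -4.7   11.92  -4.07]
156 [ 38.46 163.27  13.49  -4.24  13.72  -3.93]
153 [ 38.91 161.15  15.3   -2.52  15.3   -4.75]
150 [ 39.36 158.38  14.6   -4.41  15.26  -3.21]
147 [ 39.81 154.77  13.91  -3.47  13.28  -3.41]
144 [ 40.26 151.13  12.01  -2.89  12.24  -4.26]
```

```bash
python3 - <<'E'
from h import *
A=np.array([511.08,-296.84])
for th in (148,152,154):
    r=step(A,45,th,88,feed=16,hold=0.2); print(th,np.round(r[:6],2))
robot.hold(0.5); s=robot.observe(); print(s["t"],ang(s["tcp_pos"],A),s["contact_force"])
cv2.imwrite("pics/w2.png",viewer.read_camera("wrist")[:,:,::-1])
E
```

```text
148 [ 40.81 151.41   5.71  -2.76   6.39  -2.95]
152 [ 41.36 151.92   1.29  -3.16   0.68  -3.31]
154 [ 41.81 152.3   -1.53  -3.14  -1.76  -1.74]
42.3083 152.31447049237494 [ 2.85461786 -0.028657    5.18084909]
```

```bash
python3 - <<'E'
from h import *
d=np.array([np.cos(np.radians(-5)),np.sin(np.radians(-5))]); P=np.array([404,-289.5])
S=P-40*d
print([None if kin.ik([*S,z],down(-5)) is None else 1 for z in (85,170)])
grip(0.45); s=robot.observe(); x,y,z=s["tcp_pos"]; print(s["contact_force"].round(2))
robot.servo_line([x,y,170],feed=100)
viewer.read_camera("scene"); print(w("pin","scene"))
grip(0.0,20)
robot.movep([*S,170],down(-5)); 
viewer.read_camera("scene"); print(w("brake_post","scene"))
robot.servo_line([*S,85],feed=100); robot.hold(.2)
s=robot.observe(); print(s["t"],s["tcp_pos"],s["contact_force"].round(2),s["grip_width"])
E
```

```text
[1, 1]
[0.44 0.13 0.84]
[(0.63, array([ 471.8, -275.9,  122.3])), (0.25, array([ 513.8, -299.7,   82.2]))]
[]
46.5333 [ 364.57079507 -286.09342176   85.48869996] [ 0.4  -0.43  0.79] 0.005785262080143131
```

View pics/w2.png

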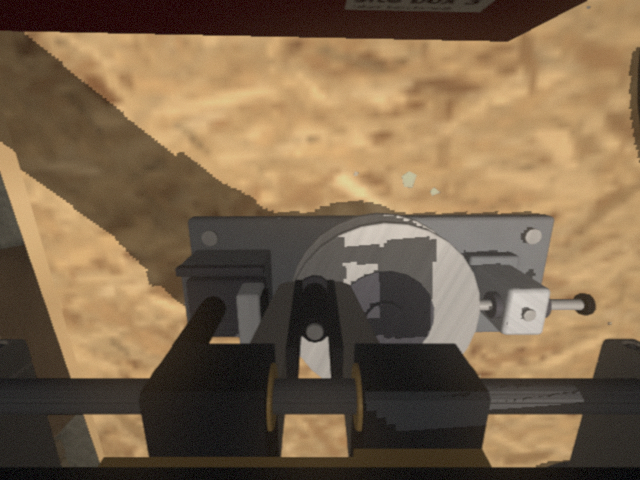

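The fingers held the pin at (315,330). The brake is still off at (215,310), and the gauge rod's tail at (585,305) sticks out further than before, which fits the roller being lifted. Now for the brake push.

```bash
python3 - <<'E'
from h import *
d=np.array([np.cos(np.radians(-5)),np.sin(np.radians(-5))]); P=np.array([404,-289.5]); S=P-40*d
f0=robot.observe()["contact_force"][:2]; u=0; c=None
while u<45:
    u+=1.5
    robot.servo_line([*(S+u*d),85],feed=12); s=robot.observe()
    f=(s["contact_force"][:2]-f0); fa=-f@d; a=(s["tcp_pos"][:2]-S)@d
    print(round(s["t"],2),u,round(a,2),round(fa,2),round(f@[-d[1],d[0]],2))
    if fa>13 or s["t"]>62: break
E
```

```text
46.81 1.5 1.72 -0.03 1.16
47.08 3.0 3.07 0.94 0.54
47.36 4.5 4.57 0.52 0.33
47.63 6.0 6.1 0.33 -0.02
47.91 7.5 7.58 0.54 1.23
48.18 9.0 9.1 0.17 -0.13
48.46 10.5 10.59 0.06 0.16
48.73 12.0 12.06 0.9 1.29
49.01 13.5 13.56 -0.39 0.61
49.28 15.0 15.06 1.25 0.85
49.56 16.5 16.56 0.41 0.74
49.83 18.0 18.09 -0.99 0.58
50.11 19.5 19.02 3.0 0.81
50.38 21.0 20.71 3.5 1.11
50.66 22.5 22.52 2.5 -0.62
50.93 24.0 24.14 2.85 0.51
51.21 25.5 25.68 2.53 1.85
51.48 27.0 27.15 3.02 1.04
51.76 28.5 28.63 2.45 0.3
52.03 30.0 30.16 2.38 0.16
52.31 31.5 30.93 5.89 1.72
52.58 33.0 31.1 8.68 1.57
52.86 34.5 31.2 13.67 2.41
```

```bash
python3 - <<'E'
from h import *
d=np.array([np.cos(np.radians(-5)),np.sin(np.radians(-5))]); P=np.array([404,-289.5]); S=P-40*d
robot.servo_line([*(S+12*d),85],feed=40); robot.servo_line([*(S+5*d),190],feed=100)
robot.movep([400,-300,330],down(-5)); robot.hold(.2)
s=robot.observe(); print(s["t"],s["contact_force"].round(1))
im=viewer.read_camera("wrist")[:,:,::-1]; cv2.imwrite("pics/w3.png",im)
print(w("pin","wrist"),w("brake_post","wrist"),w("nut","wrist"))
E
```

```text
55.6 [ 0.8 -0.4 -0.5]
[(0.57, array([ 468.9, -275.3,  117.9]))] [(0.94, array([ 413.3, -289.7,  112.2])), (0.71, array([ 469.2, -276.9,  120.5]))] [(0.62, array([ 510.5, -296.6,   84.7])), (0.38, array([ 511.7, -300.9,   -1.9]))]
```

View pics/w3.png

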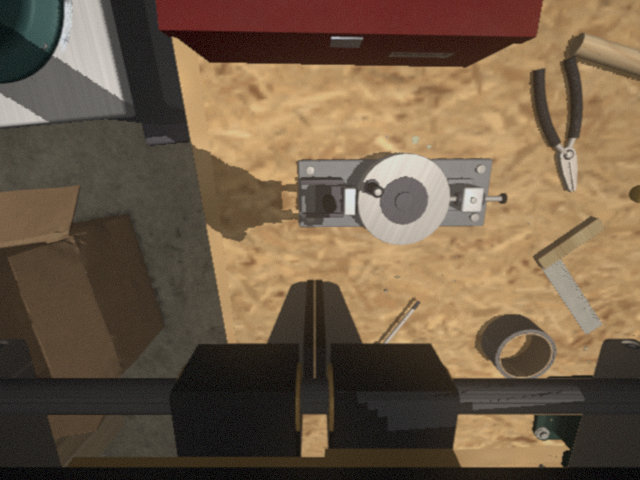

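The shoe at (350,202) touches the rim, the pin is at (376,188), and the gauge tail at (503,199) is pushed out. The arm is clear, so I'm handing in.

```bash
python3 -c "
from h import *
print(robot.job_done())"
```

```text
the job is handed in; nothing more can be done
None
```

I handed in the job at about 56 s. By force symmetry the pulley stands with its high spot within about 1–2° of the roller; the brake moved about 12.4 mm onto the rim with about 14 N at the post, and the arm is clear. The hand-in returned no verdict.

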